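# Latch the case that was left open

## Task

Two small dark blue cases stand on the bench with their draw latches on top; one is latched, the other still has its lever standing up and its lid slightly ajar. On that open case, swing the wire loop down over the keeper hook on the lid, then fold the lever over and press it flat until it stays down past centre and the lid is drawn shut.

Things in the scene. Friction and masses are not known exactly. Their poses are not given: they have to be found in the camera images.
- latch_pivot (a point): Lever's hinge pin on the open case (lever upright), 14 mm above the fixed case's top. Axes: z up, y along the pin, x level from lid to body (the way the lever folds down). Case 160 mm along y, 150 along x, 100 high. Lever: steel plate 22 mm wide, ends 58 mm from the pin, outer face 6 mm off the line through the pin. Loop's pin: 20 mm from this pin, 0.14 rad below the shut lever's line.
- keeper (a point): Point on the lid of the open case where the loop's bar belongs: just behind (on the -x side of) the keeper hook, at the bar's centre height when lying on the keeper's base. The hook is a steel lip 24 mm wide, 5 mm thick, from 4 mm below to 8 mm above this point, leaning slightly to -x. Axes as latch_pivot, tilting with the lid. The other, same-sized case is already latched (lever flat): leave it.
- loop_bar (a point): Centre of the loop's cross bar: a steel roller 8 mm thick, 34 mm long, along y, at the free end of the wire loop. 66 mm from the loop's hinge pin; loop 45 mm wide. It starts 60 to 72 degrees above level, leaning to the keeper, held by weak hinge friction; pushed below about 45 degrees it drops by its own weight and lands behind the hook if the lever is still upright.
- case_lever (a joint): Lever angle (rad) about latch_pivot's y: 0 = pressed flat, pointing along +x; 1.57 = upright; starts at 1.66 to 1.80, leaning a little to the keeper. Stays where it is left; needs under 5 N at its end even while drawing the lid. Below about 0.1 it is past centre and the loop's pull holds it flat.
- case_lid (a joint): Opening angle (rad) of the open case's lid, hinged along the bottom of the seam: 0 = drawn shut, 0.055 = ajar (about 6 mm at the keeper). A springy rubber seal holds it ajar unless the latch pulls.

How it is judged:
By the outcome, as a careful person would: the job done as asked, in the order asked, and still so for the second after the job is handed in, with the robot touching nothing.
It also fails if it takes over 42 s, if anything falls off the work surface, if the arm or the gripper's body presses on something with over 40 N, if the wrist force passes 120 N, or if a joint passes its speed limit or range.

## Robot

A 6-joint arm with a two-finger parallel gripper is mounted at the origin on a cart in front of the work surface, level with it; the furniture and walls round the work are solid. World frame = base frame: x ahead of the robot, y to its left, z up, the work surface at z = 0. Lengths are in m, angles in rad, forces in N, time in s.
With the tool pointing down it reaches from about 0.35 to 0.775 m from the base axis. Payload 5.5 kg.
Tool frame: the origin (TCP) lies between the finger pads; the fingertips stand 17 mm ahead of it and the grasp point (between the pads) lies 2 mm behind it (env.finger_overhang is the distance from the TCP to the fingertips, in m); z points along the fingers, y is the line along which they close (so a half turn about z gives the same grasp; the last joint's range is limited). The gripper opens to 85 mm and grips with 20 to 120 N. Pads are 22 mm wide; open, the fingers measure 114 mm over their backs; the gripper's body (76 mm by 85 mm) begins 54 mm behind the grasp point. The pads swing forward as they close: fully open they stand 13 mm farther back than shut.
Start: joints at [1.174, 0.313, 0.046, 1.304, 0, 1.431], TCP at [0.146, 0.556, 0.248] pointing down, gripper open.
Joint ranges: [-2.76, 2.76], [-0.86, 1.69], [-1.03, 1.26], [-2.2, 2.34], [-1.47, 1.5], [-3.14, 3.14]. Speed limits (rad/s): [2.57, 2.57, 3.14, 3.14, 3.14, 3.14].

## Interface

Orientations are given as a unit quaternion [w, x, y, z].
In Python, from workcell import env gives the robot as it stands. The module is installed in compiled form; this text tells all that it offers.
- The arm moves only by the shell command python3 -m pendant 'ROWS' [FORCE]. ROWS is JSON, a list of rows, each a list of 5 numbers: the gripper's target within -1 to 1 (fully open at 1, half-way at 0, shut at -1), then the shift along the tool's x, y, z in m, then the turn about the tool's z in rad. A call has 1 to 8 rows; each row shifts and turns the commanded pose from where the row before left it, along the tool's axes as they then stand; what a row does not reach is not made up. A row lasts 1/8 s, in which the tool goes at most 62.5 mm and 10.7 degrees, less where a joint would pass 70% of its speed; a pose out of reach is approached as far as the arm can. A call with a gripper value outside its range is refused whole. The fingers move at their own pace and stop on an object; FORCE is the grip in N (left out, the last holds). Time passes only in rows, so rows that do not move let the fingers close. It gives the time, the measured TCP pose, the force, the opening and the grip force at its end, in the units of the state.
- env.get_state(): the state, without advancing time (a new reading comes with each control period).
- env.read_camera(name): name is "side" or "top"; returns the picture (384x512x3 uint8, red, green, blue); there is no depth.
- env.calibration(name): a dict with "K" (3x3 intrinsics, pixels), "distortion" ([k1, k2, p1, p2, k3] as OpenCV has them; the pictures are not rectified), "T" (4x4, takes a point from camera to world coordinates). Camera axes: x right, y down, z forward; pixel columns grow to the right and rows downward; lengths in m; the calibration is good to about 2 mm. A picture is of the moment at which its call begins. calibration takes no time and is no camera call.
- env.hand_in(): hands the job in; it is judged then, once.
Trained networks look in the newest picture that a camera, given by its name, has taken for a name from the list of things; names that differ only in an ending like _2 or _b are one class to them, and where a whole thing is asked for, a point or a joint stands for the part that bears it (a point fixed in the world has none). Each returns a list of dicts, best first, with "score" (0 to 1); they miss things now and then, are a little off and sometimes report something else, mostly with a low value. They report only what shows in the picture. A call takes as long as a camera call.
- env.recognise(camera, label): "centre" ([column, row] in pixels, amid what is visible of it).
The state is a dict: "clock": time; "joint_pos": joint angles; "qvel": joint speeds; "tau": joint torques, N m; "tcp_pos": TCP position; "orientation": TCP orientation; "wrist_force": force on the tool from outside, world axes, zero at the start; "ft_torque": the same for the moment, N m; "finger_gap": finger opening in m; "grip_force": force on a finger pad.
Only numpy, scipy, OpenCV 4.12 (cv2) and the standard library are available. Lean on these libraries where they do the work, as an engineer would, in place of code of your own. Each camera call takes 0.05 s, during which the arm holds its last target. There are 200 camera calls.

## Working session

There is one attempt and no reset: what is moved stays moved. The work goes in short steps, Python scripts to look and compute and a shell command to move; the robot and the scene stay as the last step left them, time stands still between calls to the robot, and variables do not carry over. Pictures are saved under pics/ and viewed, at most 10 in all, crops included, and the job is handed in when it is done.

```bash
mkdir -p pics; cat > h.py <<'E'
import numpy as np, cv2
from workcell import env
def ray(cam,px):
    c=env.calibration(cam);K=np.array(c["K"]);d=np.array(c["distortion"]);T=np.array(c["T"])
    u=cv2.undistortPoints(np.array([[px]],float),K,d)[0,0]
    r=T[:3,:3]@np.array([u[0],u[1],1]);return T[:3,3],r/np.linalg.norm(r)
def atz(cam,px,z):
    o,r=ray(cam,px);return o+r*(z-o[2])/r[2]
def tri(p1,p2):
    o1,r1=ray("top",p1);o2,r2=ray("side",p2)
    A=np.stack([r1,-r2],1);s=np.linalg.lstsq(A,o2-o1,rcond=None)[0]
    a=o1+s[0]*r1;b=o2+s[1]*r2;return (a+b)/2,np.linalg.norm(a-b)
def proj(cam,P):
    c=env.calibration(cam);T=np.linalg.inv(np.array(c["T"]))
    return cv2.projectPoints(np.array(P,float).reshape(-1,3),cv2.Rodrigues(T[:3,:3])[0],T[:3,3],np.array(c["K"]),np.array(c["distortion"]))[0][:,0]
def snap(cam,name):
    im=env.read_camera(cam);cv2.imwrite(f"pics/{name}.png",im[:,:,::-1]);return im
E
python3 - <<'E'
from h import *
np.set_printoptions(precision=3,suppress=True)
a=snap("top","a");b=snap("side","b")
cv2.imwrite("pics/ab.png",cv2.resize(np.vstack([a,b])[:,:,::-1],(400,600)))
for n in["latch_pivot","keeper","loop_bar","case_lever","case_lid"]:
    for c in["top","side"]:
        print(n,c,[(np.round(d["centre"],1).tolist(),round(d["score"],2)) for d in env.recognise(c,n)][:4])
s=env.get_state();print(s)
for c in["top","side"]:print(env.calibration(c)["T"])
E
```

```text
latch_pivot top [([320.7, 187.3], 0.77)]
latch_pivot side []
keeper top [([328.8, 205.8], 0.64)]
keeper side [([288.2, 251.0], 0.86)]
loop_bar top []
loop_bar side [([303.6, 197.9], 0.51)]
case_lever top [([329.2, 179.5], 0.52)]
case_lever side [([304.1, 209.1], 0.69)]
case_lid top [([326.8, 206.2], 0.56)]
case_lid side [([285.8, 251.3], 0.81)]
{'clock': 0.6, 'joint_pos': array([ 1.174,  0.313,  0.046,  1.304, -0.   ,  1.431]), 'qvel': array([-0.001,  0.002,  0.001,  0.   , -0.002,  0.   ]), 'tau': array([  0.   , -48.015,  29.867,   0.   ,  -0.   ,   0.   ]), 'tcp_pos': array([0.146, 0.556, 0.248]), 'orientation': array([0.   , 0.128, 0.992, 0.   ]), 'wrist_force': array([-0.114, -0.578,  0.009]), 'ft_torque': array([-0.006,  0.011, -0.018]), 'grip_force': 0.0, 'finger_gap': 0.08534565846890554}
[[ 0.024 -0.982  0.186  0.373]
 [-1.    -0.021  0.014 -0.047]
 [-0.01  -0.186 -0.982  0.952]
 [ 0.     0.     0.     1.   ]]
[[ 0.908 -0.26   0.328  0.112]
 [-0.419 -0.559  0.715 -0.898]
 [-0.003 -0.787 -0.617  0.852]
 [ 0.     0.     0.     1.   ]]
```

View pics/a.png

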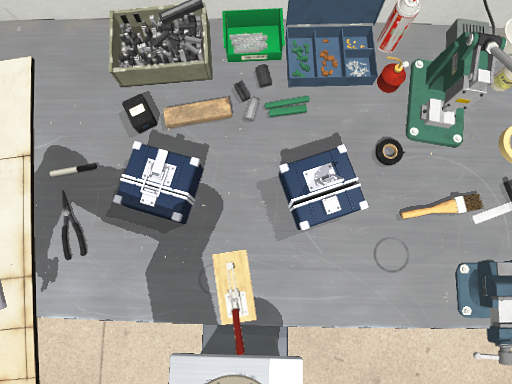

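View pics/b.png

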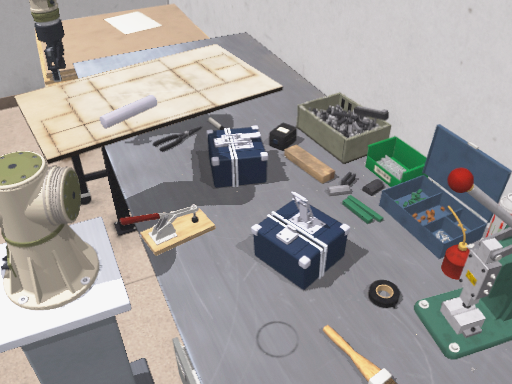

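```bash
python3 - <<'E'
from h import *
np.set_printoptions(precision=4,suppress=True)
a=cv2.imread("pics/a.png");b=cv2.imread("pics/b.png")
A=cv2.resize(a[135:240,265:385],None,fx=5,fy=5,interpolation=cv2.INTER_CUBIC)
B=cv2.resize(b[180:290,240:360],None,fx=5,fy=5,interpolation=cv2.INTER_CUBIC)
cv2.imwrite("pics/A.png",A);cv2.imwrite("pics/B.png",B)
print("keeper tri",tri([328.8,205.8],[288.2,251.0]))
print("pivot z.114",atz("top",[320.7,187.3],.114))
E
```

```text
keeper tri (array([ 0.5126, -0.2144,  0.0559]), np.float64(0.0011560732222791856))
pivot z.114 [ 0.5449 -0.1856  0.114 ]
```

View pics/A.png

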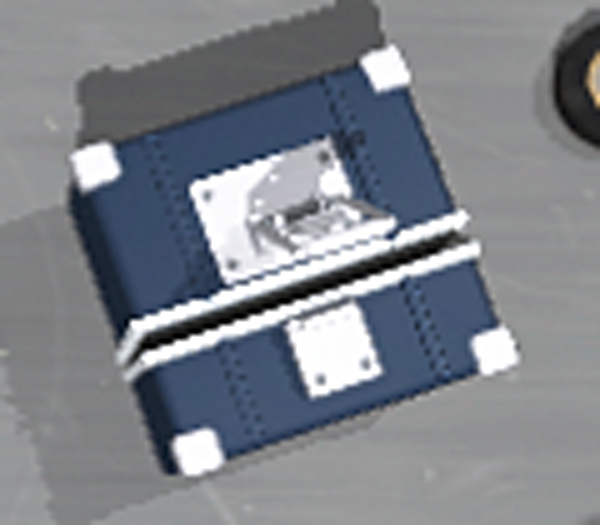

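View pics/B.png

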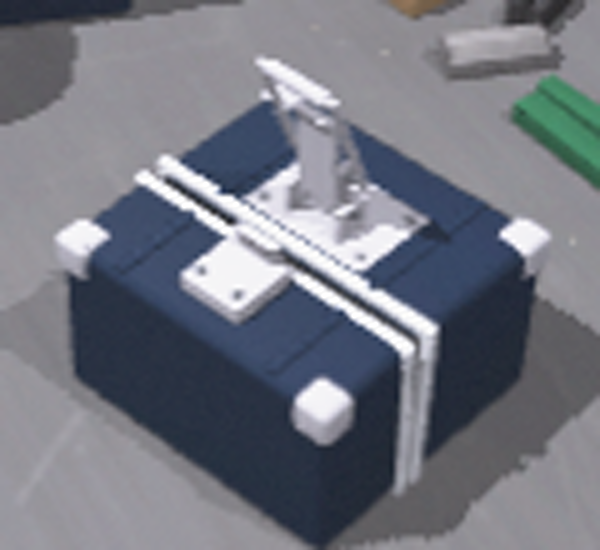

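```bash
python3 - <<'E'
from h import *
np.set_printoptions(precision=4,suppress=True)
at=lambda x,y:[265+x/5-.4,135+y/5-.4]
bt=lambda x,y:[240+x/5-.4,180+y/5-.4]
FL,FR,NL,NR=[atz("top",at(*p),.1)[:2] for p in[(95,165),(385,68),(197,450),(495,350)]]
d=lambda a,b:(np.linalg.norm(a-b),np.degrees(np.arctan2(*(b-a)[::-1])))
print(FL,FR,NL,NR);print("far",d(FR,FL),"near",d(NR,NL),"left",d(NL,FL),"right",d(NR,FR))
for t,s in[((197,450),(82,240)),((495,350),(323,410)),((385,68),(527,240))]:print("cap",tri(at(*t),bt(*s)))
print("bar",tri(at(340,228),bt(299,83)))
print("bar endR",tri(at(390,215),bt(338,103)),"endL",tri(at(290,240),bt(260,62)))
C=(FL+FR+NL+NR)/4;yaw=np.radians(np.mean([d(NL,FL)[1],d(NR,FR)[1],d(FR,FL)[1]-90,d(NR,NL)[1]-90]))
ex=np.array([np.cos(yaw),np.sin(yaw)]);ey=np.array([-ex[1],ex[0]])
print("C",C,np.degrees(yaw))
def loc(p):return np.array([(p[:2]-C)@ex,(p[:2]-C)@ey,p[2]])
B=tri(at(340,228),bt(299,83))[0];print("bar loc",loc(B))
for nm,p in dict(plateN1=(222,283),plateN2=(360,235),plateF1=(190,185),plateF2=(330,140),kp=(335,350),seamfar=(295,285),seamnear=(300,305)).items():print(nm,loc(atz("top",at(*p),.102)))
for z in(.114,):print("piv det",loc(atz("top",[320.7,187.3],z)))
for x in np.arange(-.01,.05,.01):
  P=np.r_[C+ex*x,.114];print(x,proj("top",P)*5-np.array([265*5-2,135*5-2]),proj("side",P)*5-np.array([1198,898]))
print(env.finger_overhang)
E
```

```text
[ 0.5925 -0.1023] [ 0.6424 -0.238 ] [ 0.4612 -0.1495] [ 0.5096 -0.2857]
far (np.float64(0.14460442643721003), np.float64(110.20104651432487)) near (np.float64(0.1445557798200669), np.float64(109.59602209597819)) left (np.float64(0.13953331675939068), np.float64(19.761920867815853)) right (np.float64(0.1410601464058049), np.float64(19.743640508890405))
cap (array([ 0.462 , -0.1502,  0.0944]), np.float64(0.0005333731559844265))
cap (array([ 0.5109, -0.2879,  0.0921]), np.float64(4.4795842299640816e-05))
cap (array([ 0.6441, -0.239 ,  0.0971]), np.float64(0.0014863760754715689))
bar (array([ 0.5436, -0.197 ,  0.1931]), np.float64(0.000942867281899556))
bar endR (array([ 0.55  , -0.2176,  0.1948]), np.float64(0.0007732206275684461)) endL (array([ 0.5372, -0.1761,  0.1921]), np.float64(0.003280207648495676))
C [ 0.5514 -0.1939] 19.825657496752328
bar loc [-0.0084 -0.0003  0.1931]
plateN1 [-0.0017  0.0359  0.102 ]
plateN2 [-0.0008 -0.0321  0.102 ]
plateF1 [0.0463 0.0341 0.102 ]
plateF2 [ 0.0458 -0.0349  0.102 ]
kp [-0.0472 -0.0023  0.102 ]
seamfar [-0.0132  0.0045  0.102 ]
seamnear [-0.0227  0.0056  0.102 ]
piv det [-0.0033  0.01    0.114 ]
-0.01 [[306.3929 270.2861]] [[287.2731 221.1866]]
0.0 [[298.6573 249.7234]] [[301.9431 210.6865]]
0.01 [[290.9473 229.2446]] [[316.4629 200.2903]]
0.019999999999999997 [[283.2634 208.8504]] [[330.8343 189.9968]]
0.03 [[275.6056 188.5412]] [[345.0592 179.8048]]
0.04 [[267.9743 168.3174]] [[359.1392 169.7131]]
0.017
```

The top view shows the open case at about (322,187) with the keeper plate at (332,205) on the near side. The side view shows the upright lever and loop at about (300,200). The bar triangulates to z≈0.193, which matches the expected geometry. Latch +x is at yaw 19.8° and the pivot is at about (0.570, −0.187, 0.114).

```bash
python3 -m pendant '[[-1,-0.05,0,0,-0.15],[-1,-0.04,0,0,-0.15],[-1,0,0,0,-0.15],[-1,0,0,0,-0.15],[-1,0,0,0,0]]' 40; python3 - <<'E'
from h import *
s=env.get_state();print(s["joint_pos"],s["finger_gap"])
w,x,y,z=s["orientation"];X=np.array([w*w+x*x-y*y-z*z,2*(x*y+w*z)]);Y=np.array([2*(x*y-w*z),w*w-x*x+y*y-z*z])
d=np.array([.5646,-.1892])-s["tcp_pos"][:2];print(np.degrees(np.arctan2(X[1],X[0])),X@d,Y@d)
E
```

```text
clock: 1.23
tcp_pos: [0.2344, 0.5391, 0.2483]
orientation: [0.0, -0.17, 0.985, 0.0]
wrist_force: [-0.1, 0.3, 0.5]
finger_gap: 0.0002
grip_force: 0.0
[1.02421834e+00 3.38560167e-01 8.16714258e-02 1.31387828e+00
 8.34680341e-06 6.82932308e-01] 0.00015495642823613355
-160.44575090034337 -0.06740822737820398 -0.796860811033779
```

```bash
python3 -m pendant '[[-1,-0.03,-0.04,0.0,0],[-1,-0.03,-0.05,0,0],[-1,-0.007,-0.06,0,0],[-1,0,-0.06,0,0],[-1,0,-0.06,0,0],[-1,0,-0.06,0,0],[-1,0,-0.06,0,0],[-1,0,-0.06,0,0]]' && python3 -m pendant '[[-1,0,-0.06,0,0],[-1,0,-0.06,0,0],[-1,0,-0.06,0,0],[-1,0,-0.06,0,0],[-1,0,-0.06,0,0],[-1,0,-0.047,0,0],[-1,0,0,0,0],[-1,0,0,0,0]]'; python3 - <<'E'
from h import *
s=env.get_state();print(s["joint_pos"],s["finger_gap"])
w,x,y,z=s["orientation"];X=np.array([w*w+x*x-y*y-z*z,2*(x*y+w*z)]);Y=np.array([2*(x*y-w*z),w*w-x*x+y*y-z*z])
d=np.array([.5646,-.1892])-s["tcp_pos"][:2];print(np.degrees(np.arctan2(X[1],X[0])),X@d,Y@d)
b=snap("side","c");cv2.imwrite("pics/C.png",cv2.resize(b[130:290,230:390][:,:,::-1],None,fx=3.7,fy=3.7,interpolation=cv2.INTER_CUBIC))
E
```

```text
clock: 2.22
tcp_pos: [0.4491, 0.1364, 0.2487]
orientation: [0.001, -0.169, 0.986, 0.0]
wrist_force: [1.1, 0.7, 0.1]
finger_gap: 0.0002
grip_force: 0.0
clock: 3.22
tcp_pos: [0.5651, -0.1884, 0.248]
orientation: [-0.0, -0.17, 0.985, 0.0]
wrist_force: [0.4, 0.9, 0.5]
finger_gap: 0.0001
grip_force: 0.0
[-4.56630346e-01  3.55025829e-01  1.04471866e-01  1.32134354e+00
  3.73117160e-04 -7.98010982e-01] 0.00013808655106349572
-160.44032704199427 0.0007632389967736205 -0.0006123190309770372
```

View pics/C.png

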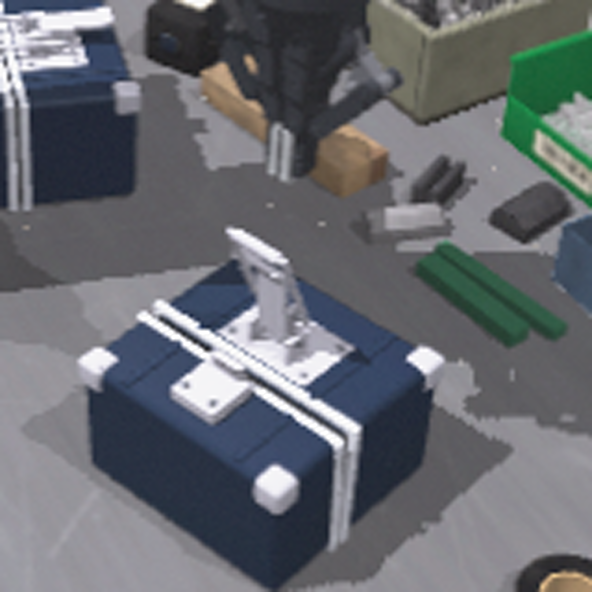

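Closed fingertips are at about (285,178) in the crop, above and just beyond the loop bar at (258,245). The loop and lever are undisturbed.

```bash
python3 -m pendant '[[-1,0,0,0.02,0],[-1,0,0,0.02,0],[-1,0,0,0.005,0],[-1,0,0,0,0],[-1,0,0,0,0]]' && python3 -m pendant '[[-1,0.006,0,0,0],[-1,0.006,0,0,0],[-1,0.006,0,0.002,0],[-1,0.006,0,0.002,0],[-1,0.006,0,0.002,0],[-1,0.006,0,0.002,0],[-1,0,0,0,0],[-1,0,0,0,0]]'; python3 - <<'E'
from h import *
b=snap("side","d");cv2.imwrite("pics/D.png",cv2.resize(b[130:290,230:390][:,:,::-1],None,fx=3.7,fy=3.7,interpolation=cv2.INTER_CUBIC))
E
```

```text
clock: 3.9
tcp_pos: [0.5659, -0.1885, 0.2044]
orientation: [0.001, -0.171, 0.985, -0.0]
wrist_force: [0.2, 0.8, -0.6]
finger_gap: 0.0003
grip_force: 0.0
clock: 4.9
tcp_pos: [0.5317, -0.2009, 0.1953]
orientation: [0.0, -0.171, 0.985, -0.0]
wrist_force: [0.1, -0.5, 0.7]
finger_gap: 0.0
grip_force: 0.0
```

View pics/D.png

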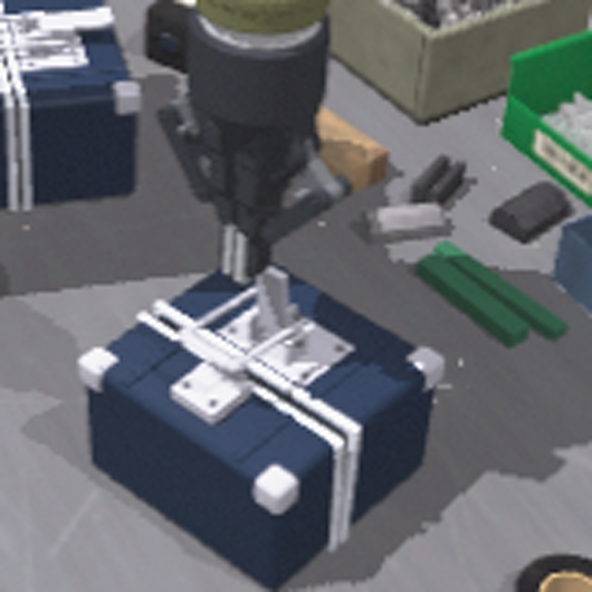

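The loop has dropped and its bar lies behind the keeper hook at about (220,355) in the crop. The lever is still upright. Next I'll fold it.

```bash
python3 -m pendant '[[-1,0,0,0.009,0],[-1,0,0,0.009,0],[-1,0,0,0,0],[-1,-0.008,0,0,0],[-1,-0.008,0,0,0],[-1,-0.008,0,0,0],[-1,-0.008,0,0,0],[-1,0,0,0,0]]' && python3 -m pendant '[[-1,-0.008,0,0.001,0],[-1,-0.009,0,0.002,0],[-1,-0.006,0,0.003,0],[-1,-0.005,0,0.003,0],[-1,-0.005,0,0.005,0],[-1,-0.004,0,0.004,0],[-1,0,0,0,0]]'; python3 - <<'E'
from h import *
b=snap("side","e");cv2.imwrite("pics/E.png",cv2.resize(b[130:290,230:390][:,:,::-1],None,fx=3.7,fy=3.7,interpolation=cv2.INTER_CUBIC))
E
```

```text
clock: 5.95
tcp_pos: [0.5625, -0.1898, 0.1771]
orientation: [0.0, -0.171, 0.985, 0.0]
wrist_force: [-0.9, 0.9, -0.4]
finger_gap: -0.0006
grip_force: 0.0
clock: 6.82
tcp_pos: [0.5972, -0.1774, 0.1589]
orientation: [0.0, -0.171, 0.985, 0.0]
wrist_force: [-0.2, -0.4, 0.1]
finger_gap: -0.0002
grip_force: 0.3
```

View pics/E.png

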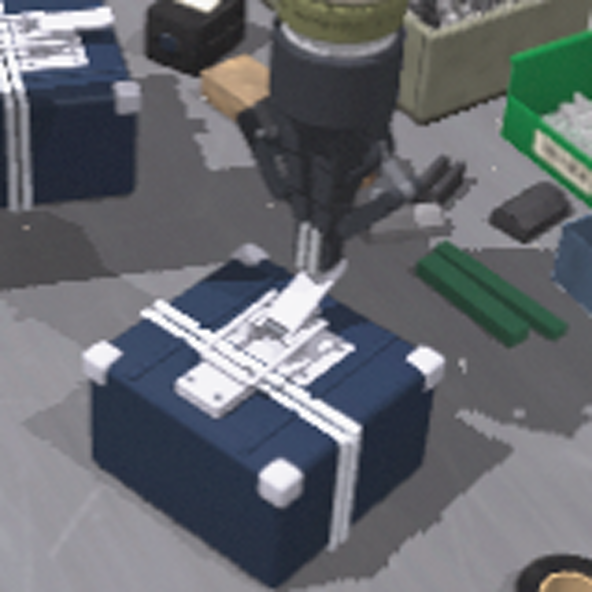

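The lever is folded to about 30°, the loop is hooked on the keeper and the lid is closing. Next I'll press it flat.

```bash
python3 -m pendant '[[-1,-0.003,0,0.005,0],[-1,-0.003,0,0.006,0],[-1,-0.003,0,0.005,0],[-1,-0.002,0,0.005,0],[-1,0,0,0.002,0],[-1,0,0,0.001,0],[-1,0,0,0,0],[-1,0,0,0,0]]'
```

```text
clock: 7.88
tcp_pos: [0.6075, -0.1738, 0.1368]
orientation: [0.001, -0.171, 0.985, -0.0]
wrist_force: [-1.6, 2.1, 8.4]
finger_gap: 0.0
grip_force: 4.2
```

```bash
python3 -m pendant '[[-1,0,0,0.002,0],[-1,0,0,0.002,0],[-1,0,0,0,0]]' && python3 -m pendant '[[-1,0,0,-0.01,0],[-1,0,0,-0.03,0],[-1,0,0,-0.05,0],[-1,0,0,-0.05,0],[-1,0,0.06,0,0],[-1,0,0.06,0,0],[-1,0,0.06,0,0],[-1,0,0,0,0]]'; python3 - <<'E'
from h import *
b=snap("side","f");a=snap("top","g")
f=lambda i:cv2.resize(i[:,:,::-1],(395,395),interpolation=cv2.INTER_CUBIC)
cv2.imwrite("pics/F.png",np.hstack([f(b[180:290,240:350]),f(a[135:240,270:375])]))
E
```

```text
clock: 8.25
tcp_pos: [0.6076, -0.1739, 0.1364]
orientation: [0.002, -0.171, 0.985, -0.001]
wrist_force: [-8.9, 4.8, 26.2]
finger_gap: 0.0003
grip_force: 12.9
clock: 9.25
tcp_pos: [0.5449, -0.0009, 0.2716]
orientation: [-0.0, -0.173, 0.985, 0.0]
wrist_force: [0.5, -0.0, -0.5]
finger_gap: -0.0001
grip_force: 0.0
```

View pics/F.png

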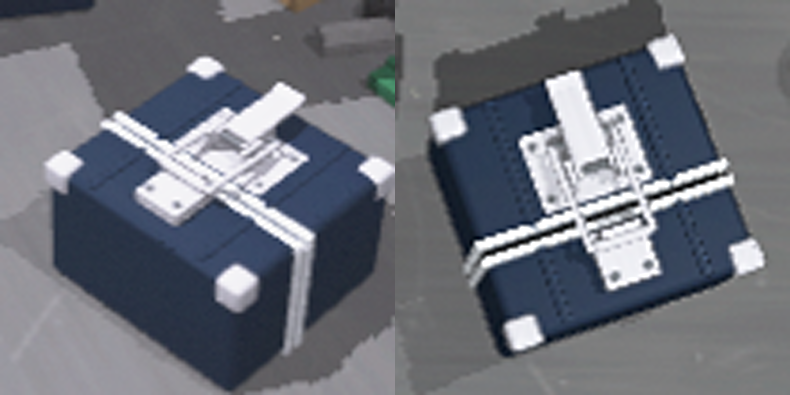

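The lever lies folded over, with its end at about (290,90) in the left crop, and the seam is closed with the loop on the hook. I'll check numerically that it's flat.

```bash
python3 - <<'E'
from h import *
C=np.array([.5514,-.1939]);y=np.radians(19.8);ex=np.array([np.cos(y),np.sin(y)]);ey=np.array([-ex[1],ex[0]])
for th in(0,.1,.25,.5):
  r,n=.058,.006
  X=.020+r*np.cos(th)-n*np.sin(th);Z=.114+r*np.sin(th)+n*np.cos(th)
  P=[np.r_[C+ex*X+ey*s*.011,Z] for s in(1,-1)]
  print(th,((proj("side",P)-[240,180])*3.59).round(0).tolist(),((proj("top",P)-[270,135])*3.76).round(0).tolist())
print(tri([270+564/3.76,135+73/3.76],[240+285/3.59,180+86/3.59]))
E
python3 -c "
import cv2,numpy as np
b=cv2.imread('pics/f.png')
f=lambda i:cv2.resize(i,(395,395),interpolation=cv2.INTER_CUBIC)
cv2.imwrite('pics/H.png',np.hstack([f(b[120:190,205:275]),f(b[190:260,270:340])]))"
```

```text
0 [[282.0, 79.0], [308.0, 94.0]] [[144.0, 71.0], [178.0, 60.0]]
0.1 [[282.0, 73.0], [308.0, 88.0]] [[146.0, 69.0], [180.0, 58.0]]
0.25 [[280.0, 64.0], [307.0, 80.0]] [[149.0, 69.0], [184.0, 58.0]]
0.5 [[275.0, 53.0], [302.0, 69.0]] [[156.0, 73.0], [191.0, 62.0]]
(array([ 0.54172061, -0.32732775,  0.28715945]), np.float64(0.06612622886753194))
```

View pics/H.png

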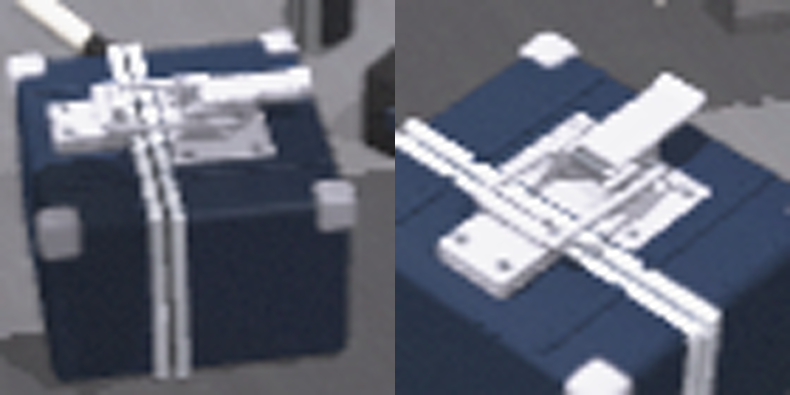

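The observed lever end, at about (277,84) and (305,97), matches the 0 rad prediction and not a raised lever. It also looks like the reference latched case, so I'm handing in.

```bash
python3 -c "
from workcell import env
print(env.hand_in())"
```

```text
the job is handed in; nothing more can be done
None
```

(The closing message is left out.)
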